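# Hang a freshly lacquered finial on the sloped drying rail

### The job

The finial on the roller hanger has just been lacquered and is still wet: take the hanger off the spraying stand by its orange grip, hook it gently onto the open upper end of the drying rail so that both wheels sit on the bar, and push it through the red one-way gate so that it rolls down by itself to the stop and stays hanging there with the gate closed behind it. The bar sits in slotted clamps, a little off its measured place, so feel for it and never lean on it: 20 N would shift it. Nothing may touch the wet finial, and leave the other things on the bench alone.

Things in the scene. Friction and masses are not known exactly. Their poses are not given: they have to be found in the camera images.
- hanger: Loose roller hanger, about 0.35 kg with finial (varies). Origin: middle, where the wheel treads rest on the bar. Axes: z up, y along the bar, x across it, hook open to +x. Two free greased wheels at y = -25, +25 mm, axle z = 9 mm: tread radius 9, flange radius 13, groove 10 mm wide centred on x = 0 for a 6 mm bar. Steel side plate x -20 to -14, y -42 to 42, z 0 to 18 mm.
- grip (a point): Centre of the upper part of the hanger's orange grip (hanger x -17, y 0, z 58 mm). Grip upright: 10 mm thick in hanger x, 30 mm long in y, hanger z 14 to 74 mm. Hold here from above, fingers closing along hanger x, fingertips no lower than hanger z = 36 mm (wheels and keeper lie below).
- throat (a point): Closed side of the hanger's throat (hanger x -14, y 0, z -22 mm): flat inner face of plate and stem. The throat takes the bar from +x: up to the wheel treads (z 0), flanges reaching down to z = -4 at x 5 to 8 mm either side, and down to the foot's top at z = -43 mm. The foot, z -43 to -49, ends in a brass weight, x 23 to 37, z -39 to -53 mm.
- finial: The wet wooden finial, point down, fixed under the hanger's foot: 52 mm in diameter, 102 mm long, from 57 to 159 mm below the hanger's origin. Origin: centre of its base (upper end). Nothing may touch it.
- spray_stand: Fixed grey stand the hanger starts on. Origin: bench top under the middle of its level bar (6 mm thick in x, 84 long in y, 16 high, top z = 219 mm), held by an arm from +x; upright at x = 60 mm. Hanger axes = stand axes. A lug 6 mm high stands on the bar between the wheels: lift the hanger 10 to 25 mm, then draw it out to -x by 50 mm.
- rack: Fixed drying rack. Origin: bench top under the rail's middle. Axes: z up, y along the rail, uphill, x across; posts at x = 64, y = -125 and 12 mm (up to 258 mm high) hold it by arms from +x, so hook on from -x. Rail: rigid flat bar on edge, 6 mm thick, 16 high, y -166 to 146 mm, nominal middle plane x = 0, top z = 220 mm + 0.105 y (6 degrees). Its true line is offset, see load_point.
- load_point (a point): Nominal point on the rail's top edge amid the open loading end (rack x 0, y 100, z 230.5 mm). The brackets are slotted: the true bar, with gate and stop, lies anywhere up to 9 mm to either side (rack x) and up to 7 mm above or below, parallel to this. That is not measured here: feel for it. Hanger origin belongs here; usable y 75 to 115 mm.
- stop_point (a point): Nominal point on the rail's top edge at the face of the rubber stop pad, lower end (rack y -150 mm). The side plate's end meets the pad, hanger origin then at rack y = -108, z = 209 mm nominal. A keeper bar 27 to 33 mm above the rail, from rack y 37 mm down to the stop, bars loading there. The hanger rolls down by itself at 0.1 to 0.2 m/s.
- gate_pin (a point): Nominal place of the gate's upright pivot pin, at gate height (rack x 22, y 27 mm, z 265 mm; the gate finger is 8 mm high, 38 to 46 mm above the rail's top edge). Moves with the bar's offset.
- gate (a joint): Red sprung one-way gate finger, level, 42 mm long. 0 rad: closed, reaching across to rack x = -20 mm, in the way of the orange grip; swings only downhill, to 1.25. A hanger let go above rolls against it and waits, origin at y about 50 mm. Push the grip on along the rail (3 to 6 N) until its origin is below y = -15 mm; the gate shuts behind it once grip and fingers are clear.
- lacquer_tin: Bystander: round tin, 77 mm in diameter, 76 mm high. Origin: centre of its underside.
- dry_finial: Bystander: a finished dry finial standing on its base, 52 mm in diameter, 102 mm high. Origin: centre of its underside.
- wax_tin: Bystander: flat round red tin, 78 mm in diameter, 28 mm high. Origin: centre of its underside.
- sanding_block: Bystander: cork sanding block, 66 x 105 x 32 mm. Origin: centre of its underside.

How it is judged:
On the way, in this order (a step that is already met when the one before it is completed fails the run):
1. The hanger rests on the rail's loading end, above the gate (x of hanger in the frame of rack between -0.013 and 0.013 m and y of hanger in the frame of rack between 0.042 and 0.16 m and z of hanger in the frame of rack between 0.213 and 0.245 m and contact force between hanger and rack above 0.7 N), for 0.2 s.
2. The hanger is pushed through the gate: the gate swings open with the hanger in it (value of joint gate above 0.4 rad and x of hanger in the frame of rack between -0.014 and 0.014 m and y of hanger in the frame of rack between -0.04 and 0.045 m), for 0.05 s.
At the end, for the whole second after the job is handed in: The hanger hangs at rest (below 15 mm/s) at the stop: origin within 13 mm (rack x) and 11 mm (y, z) of its nominal place there, tilted less than 0.22 rad, its weight on the rack (over 1 N), the gate closed behind it (below 0.12 rad) (x of hanger in the frame of rack between -0.013 and 0.013 m and y of hanger in the frame of rack between -0.12 and -0.098 m and z of hanger in the frame of rack between 0.198 and 0.22 m and contact force between hanger and rack above 1 N and linear speed of hanger below 0.015 m/s and angle between hanger's own z axis and vertical below 0.22 rad and value of joint gate below 0.12 rad); the robot touches nothing.
It fails at once if The hanger presses on the drying rack with more than 20 N (contact force between hanger and rack above 20 N).
It fails at once if The hanger presses on the spraying stand with more than 20 N (contact force between hanger and spray_stand above 20 N).
It fails at once if Something touches the wet finial (contact force between finial and anything else above 0.5 N).
It fails at once if A bystander (lacquer tin, dry finial, wax tin or sanding block) is moved by more than 20 mm (distance of any of lacquer_tin, dry_finial, wax_tin, sanding_block from where it was at the start of the episode above 0.02 m).
It also fails if it takes over 56 s, if anything falls off the work surface, if the arm or the gripper's body presses on something with over 40 N, if the wrist force passes 120 N, or if a joint passes its speed limit or range.

### The arm

A 6-joint arm with a two-finger parallel gripper is mounted at the origin on a cart in front of the work surface, level with it; the furniture and walls round the work are solid. World frame = base frame: x ahead of the robot, y to its left, z up, the work surface at z = 0. Lengths are in m, angles in rad, forces in N, time in s.
With the tool pointing down it reaches from about 0.25 to 0.725 m from the base axis. Payload 4 kg.
Tool frame: the origin (TCP) lies on the centre line of the jaws, within the pads' length; the fingertips stand 17 mm ahead of it and the grasp point (between the pads) lies 2 mm behind it; z points along the fingers, y is the line along which they close (so a half turn about z gives the same grasp; the last joint's range is limited). The gripper opens to 85 mm and grips with 20 to 120 N. Pads are 22 mm wide; open, the fingers measure 114 mm over their backs; the gripper's body (76 mm by 85 mm) begins 54 mm behind the grasp point. The pads swing forward as they close: fully open they stand 13 mm farther back than shut.
Start: joints at [1.168, 0.241, 0.005, 1.335, 0, 1.571], TCP at [0.196, 0.46, 0.248] pointing down, gripper open.
Joint ranges: [-2.72, 2.72], [-1.05, 1.87], [-1.09, 1.28], [-1.99, 2.15], [-1.42, 1.44], [-3.14, 3.14]. Speed limits (rad/s): [2.79, 2.79, 3.14, 3.14, 3.14, 3.14].

### API

Orientations are given as a unit quaternion [x, y, z, w].
In Python, from workcell import get_obs, imaging, order gives the robot as it stands.
- The arm moves only by the tool apply_moves, never from a script. Its argument "targets" is a list that holds one entry, the list of rows, each a list of 5 numbers: the shift along the world's x, y, z in units of 40 mm (1.0 is 40 mm), then the turn about the world's z in degrees, then the gripper command: -1 is shut, 1 is fully open, values between are in proportion. In form: [[[dx, dy, dz, turn, fingers], ...]]. A call has 1 to 8 rows; each row shifts and turns the commanded pose from where the row before left it; what a row does not reach is not made up. A row lasts 1/12 s, in which the tool goes at most 41.7 mm and 7.16 degrees, less where a joint would pass 70% of its speed; a pose out of reach is approached as far as the arm can. A call is refused whole if a number of a shift passes 1 or a number of a turn 7.16, either way. A call with a gripper value outside its range is refused whole. The fingers move at their own pace and stop on an object; the grip force is fixed at half the most. Time passes only in rows, so rows that do not move let the fingers close. It gives the time, the measured TCP pose, the force, the opening and the grip force at its end, in the units of the state.
- get_obs(): the state, without advancing time (a new reading comes with each control period).
- imaging.camera(name): name is "scene" or "top" or "wrist"; returns (picture, depth): 420x560x3 uint8, blue, green, red; 420x560 float32, m along the optical axis (not along the pixel's ray), 0 where there is no reading.
- imaging.get_calibration(name): a dict with "camera_matrix" (3x3 intrinsics, pixels), "k1" (the pictures are not rectified: a ray, as slopes to the right and down, at radius r is drawn at 1 + k1 r^2 times it, then the intrinsics apply), "eye" and "rotation" of the camera in the world; the wrist camera has in their place "hand_eye" (4x4, takes a point from camera to tool coordinates, whose origin is the TCP and whose axes are the flange's). Camera axes: x right, y down, z forward; pixel columns grow to the right and rows downward; lengths in m; the calibration is good to about 2 mm. A picture is of the moment at which its call begins: read the wrist's pose just before it. get_calibration takes no time and is no camera call.
- order.job_done(): hands the job in; it is judged then, once.
The state is a dict: "clock": time; "joint_pos": joint angles; "joint_vel": joint speeds; "tau": joint torques, N m; "eef_pos": TCP position; "tool_rot": TCP orientation; "ft_force": force on the tool from outside, world axes, zero at the start; "ft_torque": the same for the moment, N m; "grip_width": finger opening in m; "grasp_force": force on a finger pad.
Only numpy, scipy, OpenCV 4.12 (cv2) and the standard library are available. Lean on these libraries where they do the work, as an engineer would, in place of code of your own. Each camera call takes 0.05 s, during which the arm holds its last target. There are 200 camera calls.

## Working session

There is one attempt and no reset: what is moved stays moved. The work goes in short steps, Python scripts to look and compute and a tool call to move; the robot and the scene stay as the last step left them, time stands still between calls to the robot, and variables do not carry over. Pictures are saved under pics/ and viewed, at most 10 in all, crops included, and the job is handed in when it is done.

Besides the shell and the picture viewer there is one more tool, called after ">>>" in YAML: its name, and indented under it one key for each argument. apply_moves: Moves the arm, as the interface text tells. Its arguments: {"type":"object","properties":{"targets":{"type":"array","items":{"type":"array","items":{"type":"array","items":{"type":"number"}}}}},"required":["targets"]}

```bash
mkdir -p pics
cat > h.py <<'E'
import numpy as np, cv2
from workcell import get_obs, imaging, order
def grab(n):
    p,d=imaging.camera(n); return p,d,imaging.get_calibration(n)
def pts(d,c):
    K=np.array(c["camera_matrix"]); k=c["k1"]; h,w=d.shape
    u,v=np.meshgrid(np.arange(w),np.arange(h))
    g=cv2.undistortPoints(np.stack([u,v],-1).reshape(-1,1,2).astype(float),K,np.array([k,0,0,0,0.])).reshape(h,w,2)
    P=np.dstack([g[...,0]*d,g[...,1]*d,d])
    return P@np.array(c["rotation"]).T+np.array(c["eye"])
E
python3 - <<'E'
from h import *
o=get_obs(); print(o)
for n in("scene","top"):
    p,d,c=grab(n); cv2.imwrite(f"pics/{n}0.png",p); np.savez(f"{n}0.npz",p=p,P=pts(d,c),d=d); print(n,c)
E
```

```text
{'clock': 0.0, 'joint_pos': array([ 1.16802029e+00,  2.41401619e-01,  3.70646478e-03,  1.33515630e+00,
       -6.40976524e-06,  1.57078266e+00]), 'joint_vel': array([-3.94924531e-05, -1.06715041e-05,  2.26810725e-03,  3.28030858e-05,
       -2.95616757e-04,  1.45961079e-03]), 'tau': array([ 6.54185783e-05, -3.72319794e+01,  2.52406329e+01,  1.70620222e-02,
        3.57975102e-05, -1.25172555e-06]), 'eef_pos': array([0.19575793, 0.45944618, 0.24741178]), 'tool_rot': array([ 2.00022685e-01,  9.79790728e-01, -1.00743864e-03, -2.02410311e-04]), 'ft_force': array([0.25433345, 0.95254229, 0.08731916]), 'ft_torque': array([-0.00639152,  0.04660806, -0.00083791]), 'grasp_force': 0.0, 'grip_width': 0.0853147198793982}Traceback (most recent call last):
  File "<stdin>", line 4, in <module>
  File "h.py", line 10, in pts
    return P@np.array(c["rotation"]).T+np.array(c["eye"])
           ~^~~~~~~~~~~~~~~~~~~~~~~~~~
ValueError: matmul: Input operand 1 has a mismatch in its core dimension 0, with gufunc signature (n?,k),(k,m?)->(n?,m?) (size 4 is different from 3)
```

```bash
sed -i 's/np.array(c\["rotation"\]).T/Rotation.from_quat(c["rotation"]).as_matrix().T/; 1a from scipy.spatial.transform import Rotation' h.py
python3 - <<'E'
from h import *
for n in("scene","top"):
    p,d,c=grab(n); cv2.imwrite(f"pics/{n}0.png",p); P=pts(d,c); np.savez(f"{n}0.npz",p=p,P=P,d=d); print(n,c)
    hsv=cv2.cvtColor(p,cv2.COLOR_BGR2HSV)
    print("bench z median",np.median(P[...,2][d>0]))
    for nm,lo,hi in(("orange",(8,170,120),(20,255,255)),("red",(0,170,80),(6,255,255))):
        m=cv2.inRange(hsv,lo,hi); k,l,s,ce=cv2.connectedComponentsWithStats(m)
        for i in range(1,k):
            if s[i,4]>25:
                q=P[(l==i)&(d>0)]; print(nm,s[i],np.median(q,0).round(3),q.min(0).round(3),q.max(0).round(3))
E
```

```text
scene {'camera_matrix': array([[525.16734506,   0.        , 281.67504798],
       [  0.        , 525.16734506, 201.65356161],
       [  0.        ,   0.        ,   1.        ]]), 'k1': -0.10336930481350251, 'eye': array([0.01683264, 1.15649612, 1.11217419]), 'rotation': array([-0.22353867,  0.88638644, -0.39101655,  0.10703083])}
bench z median 0.013384539448083266
orange [296 206  10  25 103] [0.41  0.382 0.285] [0.405 0.356 0.238] [0.418 0.388 0.295]
red [379  16  15   7  76] [ 0.666 -0.921  0.213] [ 0.64  -0.969  0.204] [ 0.696 -0.891  0.22 ]
red [476 108   9   9  47] [ 0.143 -0.28   0.268] [ 0.134 -0.299  0.255] [ 0.154 -0.273  0.282]
red [301 158  16   5  36] [0.487 0.174 0.272] [0.468 0.164 0.267] [0.509 0.181 0.277]
red [211 330  11  20 118] [0.508 0.622 0.024] [0.492 0.593 0.014] [0.522 0.642 0.032]
top {'camera_matrix': array([[511.77928086,   0.        , 280.31937329],
       [  0.        , 511.77928086, 217.4917552 ],
       [  0.        ,   0.        ,   1.        ]]), 'k1': -0.12496679212075984, 'eye': array([0.32464594, 0.25357451, 1.56523949]), 'rotation': array([-0.7027287 ,  0.70792662, -0.05152966,  0.04854857])}
bench z median 0.004299104683113342
orange [225 254  12   5  40] [0.41  0.37  0.294] [0.405 0.358 0.289] [0.415 0.386 0.298]
orange [420 275  10   9  31] [ 0.352 -0.185  0.06 ] [ 0.341 -0.194  0.044] [ 0.364 -0.169  0.068]
red [316 110   8   8  33] [0.824 0.133 0.158] [0.817 0.121 0.148] [0.837 0.142 0.185]
red [307 220   5  14  28] [0.485 0.174 0.275] [0.468 0.17  0.27 ] [0.502 0.18  0.284]
red [151 224  23  12 106] [0.508 0.613 0.026] [0.493 0.576 0.009] [0.526 0.643 0.035]
red [415 232  36  22 134] [ 0.465 -0.222  0.009] [ 0.433 -0.28  -0.   ] [ 0.497 -0.167  0.015]
red [355 256  20  13  26] [ 0.419 -0.016  0.029] [ 0.388 -0.035  0.022] [0.425 0.022 0.036]
red [487 356  11   6  38] [ 0.143 -0.281  0.276] [ 0.137 -0.301  0.269] [ 0.151 -0.273  0.287]
```

View pics/scene0.png

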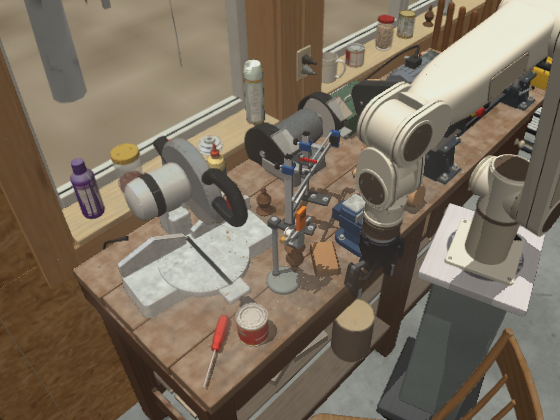

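View pics/top0.png

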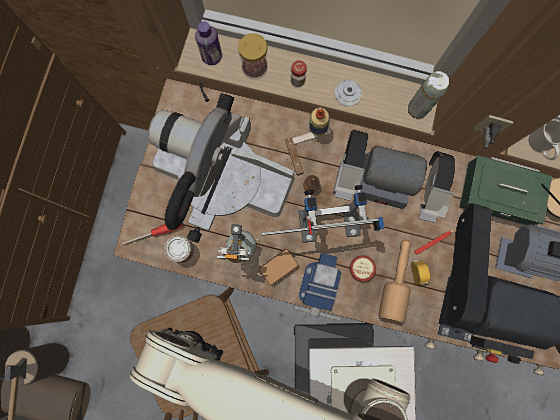

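Run:
```python
from h import *
f=np.load("top0.npz"); p,P=f["p"],f["P"]
a=cv2.resize(p[180:280,200:400],None,fx=4,fy=4,interpolation=cv2.INTER_CUBIC)
s=np.load("scene0.npz"); b=cv2.resize(s["p"][120:300,250:360],None,fx=3.3,fy=3.3,interpolation=cv2.INTER_CUBIC)
cv2.imwrite("pics/cropt.png",a); cv2.imwrite("pics/crops.png",b)
def prof(P,y0,y1,t):
  for y in np.arange(y0,y1,.02):
    m=(abs(P[...,1]-y)<.01)&(P[...,0]>.38)&(P[...,0]<.53)&(P[...,2]>.19)&(P[...,2]<.25)
    q=P[m]
    if len(q): print(t,round(y,3),len(q),np.median(q,0).round(4),q[:,0].min().round(3),q[:,0].max().round(3))
prof(P,-.04,.34,"top")
prof(s["P"],-.04,.34,"sc")
```

```text
top -0.02 54 [ 0.494  -0.0153  0.2446] 0.482 0.513
top 0.0 79 [ 0.4983 -0.0038  0.2316] 0.482 0.51
top 0.02 63 [0.5126 0.0218 0.21  ] 0.5 0.529
top 0.04 43 [0.5043 0.0362 0.2129] 0.498 0.529
top 0.06 21 [0.4978 0.0597 0.2189] 0.495 0.502
top 0.08 16 [0.4947 0.0805 0.2197] 0.493 0.499
top 0.1 14 [0.4925 0.1001 0.2195] 0.491 0.495
top 0.12 13 [0.49   0.121  0.2213] 0.489 0.493
top 0.14 13 [0.4878 0.1399 0.2245] 0.486 0.49
top 0.16 84 [0.5075 0.1606 0.2229] 0.484 0.53
top 0.18 45 [0.4953 0.1825 0.2244] 0.481 0.53
top 0.2 23 [0.4813 0.2007 0.2322] 0.479 0.487
top 0.22 20 [0.4799 0.2195 0.2338] 0.476 0.484
top 0.24 23 [0.4781 0.2379 0.2363] 0.474 0.482
top 0.26 24 [0.4757 0.2601 0.2373] 0.472 0.479
top 0.28 22 [0.4729 0.2797 0.2409] 0.47 0.476
top 0.3 11 [0.4707 0.2952 0.2381] 0.468 0.473
top 0.32 1 [0.4064 0.3298 0.2282] 0.406 0.406
sc -0.02 80 [ 0.4925 -0.014   0.2364] 0.482 0.513
sc 0.0 107 [ 0.4986 -0.0062  0.2173] 0.482 0.512
sc 0.02 36 [0.5054 0.0205 0.2101] 0.501 0.529
sc 0.04 36 [0.5031 0.036  0.2113] 0.498 0.527
sc 0.06 16 [0.4992 0.0628 0.2177] 0.496 0.503
sc 0.08 21 [0.4957 0.0797 0.2173] 0.494 0.501
sc 0.1 15 [0.4937 0.1012 0.2202] 0.492 0.499
sc 0.12 14 [0.4912 0.1215 0.2202] 0.488 0.495
sc 0.14 23 [0.4904 0.1407 0.2211] 0.487 0.517
sc 0.16 62 [0.5029 0.1621 0.2219] 0.485 0.53
sc 0.18 84 [0.5062 0.1815 0.2237] 0.482 0.529
sc 0.2 21 [0.4823 0.1971 0.2298] 0.48 0.508
sc 0.22 23 [0.4792 0.2193 0.2308] 0.477 0.486
sc 0.24 20 [0.4772 0.2394 0.2339] 0.475 0.483
sc 0.26 24 [0.4751 0.2615 0.2365] 0.473 0.48
sc 0.28 23 [0.4725 0.2801 0.2378] 0.47 0.478
sc 0.3 16 [0.473  0.2949 0.2366] 0.469 0.476
sc 0.32 4 [0.4064 0.3291 0.2246] 0.406 0.411
```

View pics/cropt.png

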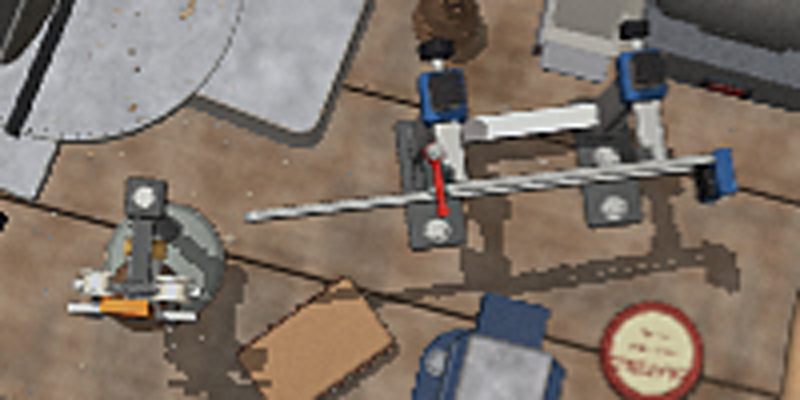

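View pics/crops.png

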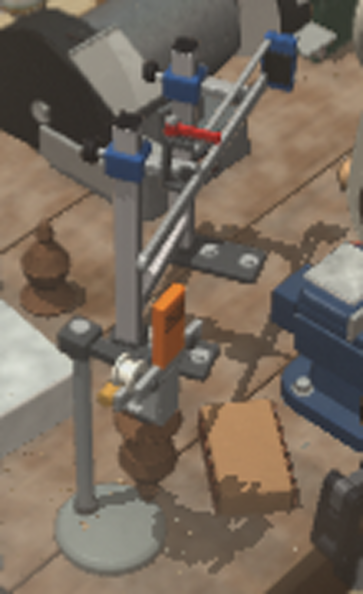

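Run:
```python
from h import *
for n in("top0","scene0"):
    P=np.load(n+".npz")["P"]
    for z0,z1,nm in((.2,.245,"plate"),(.245,.31,"grip")):
        m=(P[...,0]>.37)&(P[...,0]<.5)&(P[...,1]>.31)&(P[...,1]<.43)&(P[...,2]>z0)&(P[...,2]<z1)
        q=P[m]; front=q[q[:,0]<.425] if nm=="plate" else q[q[:,0]<.43]
        v=np.linalg.svd(front[:,:2]-front[:,:2].mean(0))[2][0]; 
        print(n,nm,len(front),front.mean(0).round(4),front.min(0).round(4),front.max(0).round(4),"yaw",np.degrees(np.arctan2(-v[0]/v[1],1)).round(1))
    m=(P[...,0]>.43)&(P[...,0]<.5)&(P[...,1]>.33)&(P[...,1]<.42)&(P[...,2]>.15)
    print("upright",P[m].mean(0).round(3),P[m].max(0).round(3))
    for y in np.arange(.325,.43,.01):
        q=P[(abs(P[...,1]-y)<.005)&(P[...,0]>.37)&(P[...,0]<.5)&(P[...,2]>.19)&(P[...,2]<.32)]
        if len(q): i=q[:,0].argmin(); print(round(y,3),len(q),q[i].round(3),q[:,2].max().round(3),q[:,0].max().round(3))
```

```text
top0 plate 130 [0.4155 0.3661 0.2334] [0.403  0.3298 0.208 ] [0.425  0.4125 0.2448] yaw -1.9
top0 grip 65 [0.4088 0.3701 0.2863] [0.4035 0.3443 0.2458] [0.4183 0.3861 0.298 ] yaw -2.4
upright [0.46  0.369 0.21 ] [0.498 0.412 0.247]
0.325 1 [0.406 0.33  0.228] 0.228 0.406
0.335 36 [0.403 0.332 0.241] 0.245 0.432
0.345 38 [0.404 0.345 0.233] 0.247 0.432
0.355 78 [0.403 0.35  0.237] 0.297 0.497
0.365 118 [0.404 0.362 0.277] 0.298 0.497
0.375 97 [0.405 0.374 0.256] 0.297 0.498
0.385 36 [0.406 0.382 0.287] 0.297 0.436
0.395 44 [0.406 0.394 0.236] 0.244 0.438
0.405 28 [0.409 0.4   0.23 ] 0.241 0.437
0.415 4 [0.411 0.413 0.238] 0.239 0.431
scene0 plate 224 [0.4116 0.3783 0.228 ] [0.4026 0.3253 0.2002] [0.425  0.4153 0.244 ] yaw -8.8
scene0 grip 177 [0.4093 0.3752 0.2732] [0.4047 0.3558 0.2451] [0.4179 0.3876 0.2952] yaw -11.9
upright [0.464 0.375 0.2  ] [0.499 0.412 0.242]
0.325 4 [0.406 0.33  0.222] 0.232 0.411
0.335 14 [0.405 0.338 0.229] 0.24 0.41
0.345 16 [0.403 0.348 0.232] 0.237 0.411
0.355 60 [0.403 0.352 0.232] 0.292 0.498
0.365 151 [0.404 0.361 0.243] 0.295 0.498
0.375 183 [0.405 0.371 0.261] 0.295 0.499
0.385 133 [0.405 0.381 0.295] 0.295 0.437
0.395 63 [0.407 0.397 0.234] 0.242 0.439
0.405 77 [0.41  0.401 0.24 ] 0.241 0.44
0.415 20 [0.41  0.411 0.238] 0.238 0.434
```

>>> apply_moves:
  targets:
    - [[0,0,1,-7,0.1],[0,0,1,-7,0.1],[0.5,-0.2,0.7,-7,0.1],[0.6,-0.25,0.1,-7,0.1],[0.7,-0.3,0,-7,0.1],[0.7,-0.3,0,-7,0.1],[0.7,-0.3,0,-7,0.1],[0.6,-0.3,0,-7,0.1]]

```text
clock: 0.82
eef_pos: [0.3495, 0.3932, 0.3599]
tool_rot: [0.639, 0.769, -0.0, 0.0]
ft_force: [-0.3, 1.4, -0.2]
grip_width: 0.047
grasp_force: 0.0
```

>>> apply_moves:
  targets:
    - [[0.7,-0.25,0,-7,0.1],[0.81,-0.3,0,-7,0.1],[0,0,0,-1.6,0.1],[0,0,0,0,0.1],[0,0,0,0,0.1]]

```text
clock: 1.23
eef_pos: [0.4084, 0.3717, 0.3597]
tool_rot: [0.735, 0.678, -0.001, -0.0]
ft_force: [0.8, 0.1, 0.3]
grip_width: 0.0472
grasp_force: 0.0
```

```bash
cat >> h.py <<'E'
def wrist():
    o=get_obs(); p,d=imaging.camera("wrist"); c=imaging.get_calibration("wrist"); X=np.array(c["hand_eye"])
    T=np.eye(4); T[:3,:3]=Rotation.from_quat(o["tool_rot"]).as_matrix(); T[:3,3]=o["eef_pos"]; M=T@X
    c["rotation"]=Rotation.from_matrix(M[:3,:3]).as_quat(); c["eye"]=M[:3,3]
    return o,p,d,pts(d,c)
E
python3 - <<'E'
from h import *
o,p,d,P=wrist(); cv2.imwrite("pics/w1.png",p); np.savez("w1.npz",p=p,P=P,d=d)
print(o["eef_pos"],o["tool_rot"],o["ft_force"])
hsv=cv2.cvtColor(p,cv2.COLOR_BGR2HSV)
m=(cv2.inRange(hsv,(8,170,100),(20,255,255))>0)&(d>0)&(P[...,2]>.285)&(P[...,2]<.305)
print(m.sum()); q=P[m].astype(np.float32); print(np.median(q,0)); r=cv2.minAreaRect(q[:,:2]*1000); print(r)
m=(d>0)&(abs(P[...,2]-.237)<.006)&(P[...,0]<.425)&(P[...,0]>.38)&(P[...,1]>.3)&(P[...,1]<.44); q=P[m].astype(np.float32)
print(len(q),cv2.minAreaRect(q[:,:2]*1000))
E
```

```text
[0.40840502 0.37169494 0.35973191] [ 7.35286566e-01  6.77755962e-01 -7.01685805e-04 -1.71473595e-04] [0.8165017  0.13733386 0.27049054]
560
[0.40846336 0.37205747 0.292818  ]
((408.2697448730469, 370.5349426269531), (29.065168380737305, 9.207212448120117), 85.41106414794922)
673 ((414.8221740722656, 369.9481506347656), (83.31848907470703, 21.72562026977539), 88.48343658447266)
```

View pics/w1.png

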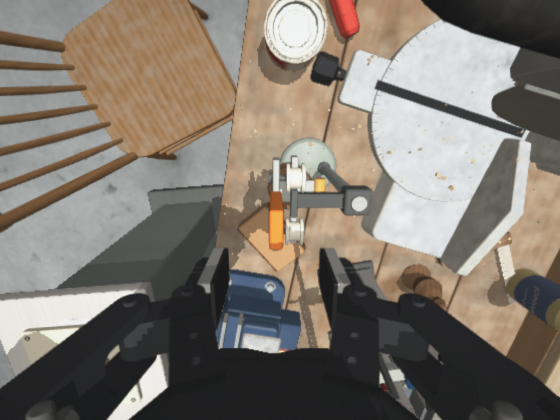

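>>> apply_moves:
  targets:
    - [[0,-0.03,-0.7,0,0.1],[0,0,-0.7,0,0.1],[0,0,-0.4,0,0.1],[0,0,-0.27,0,0.1],[0,0,0,0,0.1],[0,0,0,0,0.1]]

```text
clock: 1.78
eef_pos: [0.4072, 0.3711, 0.2775]
tool_rot: [0.735, 0.678, -0.001, -0.0]
ft_force: [0.1, -0.0, 0.6]
grip_width: 0.0467
grasp_force: 0.0
```

>>> apply_moves:
  targets:
    - [[0,0,0,0,-0.4],[0,0,0,0,-0.7],[0,0,0,0,-1],[0,0,0,0,-1],[0,0,0,0,-1],[0,0,0,0,-1],[0,0,0,0,-1],[0,0,0,0,-1]]

```text
clock: 2.45
eef_pos: [0.4091, 0.3713, 0.2789]
tool_rot: [0.735, 0.678, 0.002, -0.0]
ft_force: [0.6, -0.1, 5.1]
grip_width: 0.009
grasp_force: 59.3
```

>>> apply_moves:
  targets:
    - [[0,0,0.1,0,-1],[0,0,0.15,0,-1],[0,0,0.15,0,-1],[0,0,0.08,0,-1],[0,0,0,0,-1],[0,0,0,0,-1]]

```text
clock: 2.95
eef_pos: [0.4084, 0.3708, 0.2966]
tool_rot: [0.735, 0.678, -0.0, -0.0]
ft_force: [0.2, 0.6, -4.2]
grip_width: 0.009
grasp_force: 58.5
```

>>> apply_moves:
  targets:
    - [[-0.2,0.02,0,0,-1],[-0.4,0.03,0,0,-1],[-0.4,0.03,0,0,-1],[-0.4,0.03,0,0,-1],[-0.22,0.02,0,0,-1],[0,-0.4,0.1,3,-1],[0,-0.6,0.1,5,-1],[0.2,-0.6,0.1,3,-1]]

```text
clock: 3.62
eef_pos: [0.3498, 0.3116, 0.3085]
tool_rot: [0.664, 0.747, -0.001, -0.0]
ft_force: [0.1, 0.3, -4.4]
grip_width: 0.0091
grasp_force: 58.8
```

>>> apply_moves:
  targets:
    - [[0.3,-0.6,0,0,-1],[0.3,-0.6,0,0,-1],[0.3,-0.4,0,0,-1],[0.2,-0.28,0,0,-1],[0,0,0,0,-1],[0,0,0,0,-1],[0,0,0,0,-1]]

```text
clock: 4.2
eef_pos: [0.3952, 0.2371, 0.3086]
tool_rot: [0.667, 0.745, -0.0, -0.0]
ft_force: [0.1, 0.8, -3.6]
grip_width: 0.0095
grasp_force: 58.8
```

Run:
```python
from h import *
print(get_obs())
o,p,d,P=wrist(); s,ds,c=grab("scene"); Ps=pts(ds,c); t,dt,ct=grab("top"); Pt=pts(dt,ct)
np.savez("s2.npz",p=p,P=P,s=s,Ps=Ps,t=t,Pt=Pt)
b=cv2.resize(s[130:290,240:400],None,fx=3.5,fy=3.5,interpolation=cv2.INTER_CUBIC)
cv2.imwrite("pics/s2.png",b)
for y in np.arange(.2,.31,.02):
  for n,Q in(("w",P),("s",Ps),("t",Pt)):
    q=Q[(abs(Q[...,1]-y)<.006)&(Q[...,0]>.455)&(Q[...,0]<.495)&(Q[...,2]>.225)&(Q[...,2]<.25)]
    if len(q): print(n,round(y,2),len(q),np.median(q,0).round(4),q.min(0).round(4),q.max(0).round(4))
```

```text
{'clock': 4.2, 'joint_pos': array([5.40101678e-01, 1.44042364e-01, 4.08167144e-02, 1.46782510e+00,
       5.48573697e-04, 2.00035939e+00]), 'joint_vel': array([ 0.01269922,  0.00208579,  0.00183238, -0.00055201, -0.0019386 ,
       -0.00310375]), 'tau': array([-4.40703928e-01, -3.47584462e+01,  2.72611982e+01, -5.33803494e-02,
       -6.44418458e-02,  1.56833376e-03]), 'eef_pos': array([0.39517256, 0.23711601, 0.30861796]), 'tool_rot': array([ 6.66965646e-01,  7.45088408e-01, -4.03032655e-05, -2.99652748e-04]), 'ft_force': array([ 0.11463116,  0.80512594, -3.64969218]), 'ft_torque': array([ 0.05747789,  0.11729421, -0.00043194]), 'grasp_force': 58.761080503463745, 'grip_width': 0.00953443204803829}
w 0.2 158 [0.479  0.2    0.2324] [0.4766 0.1942 0.2252] [0.4841 0.206  0.2344]
s 0.2 10 [0.4823 0.1998 0.231 ] [0.4795 0.1955 0.2259] [0.4876 0.2057 0.2332]
w 0.22 177 [0.4762 0.2202 0.2339] [0.4743 0.214  0.225 ] [0.4812 0.2259 0.2362]
s 0.22 11 [0.4801 0.2184 0.2326] [0.4786 0.2146 0.2256] [0.4848 0.225  0.2354]
w 0.24 211 [0.4737 0.2401 0.236 ] [0.4718 0.2341 0.2251] [0.4792 0.246  0.2389]
s 0.24 10 [0.4779 0.2391 0.2349] [0.4745 0.2362 0.2287] [0.4834 0.2451 0.2373]
w 0.26 254 [0.4713 0.2603 0.238 ] [0.4694 0.254  0.2252] [0.4767 0.2659 0.2405]
s 0.26 11 [0.4747 0.2606 0.2371] [0.4733 0.2548 0.2255] [0.4785 0.2634 0.2396]
w 0.28 316 [0.4689 0.2802 0.2399] [0.4673 0.2741 0.2253] [0.4752 0.286  0.2433]
s 0.28 15 [0.4722 0.2801 0.2379] [0.4712 0.2746 0.2272] [0.4764 0.2853 0.2416]
w 0.3 69 [0.4687 0.2953 0.2375] [0.4661 0.294  0.2294] [0.4729 0.2968 0.2405]
s 0.3 11 [0.4726 0.2956 0.2372] [0.4692 0.2941 0.229 ] [0.4769 0.2992 0.2408]
t 0.3 5 [0.4706 0.2978 0.235 ] [0.4685 0.2953 0.2327] [0.474  0.2981 0.2416]
```

View pics/s2.png

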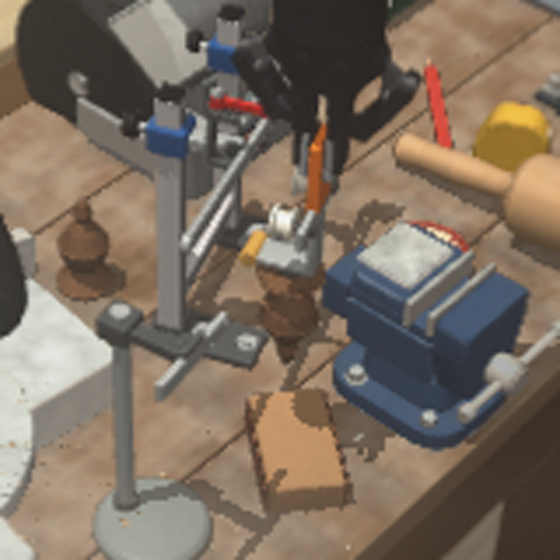

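>>> apply_moves:
  targets:
    - [[0.3,0.035,0,0.5,-1],[0.4,0.05,0,0,-1],[0.4,0.05,0,0,-1],[0.3,0.035,0,0,-1],[0.2,0.025,0,0,-1],[0.1,0.012,0,0,-1],[0,0,0,0,-1],[0,0,0,0,-1]]

```text
clock: 5.02
eef_pos: [0.463, 0.2452, 0.3085]
tool_rot: [0.664, 0.748, -0.0, -0.0]
ft_force: [0.2, -0.5, -3.1]
grip_width: 0.0094
grasp_force: 58.9
```

>>> apply_moves:
  targets:
    - [[0.025,0.003,0,0,-1],[0.025,0.003,0,0,-1],[0.025,0.003,0,0,-1],[0.025,0.003,0,0,-1],[0,0,0,0,-1],[0,0,0,0,-1]]

```text
clock: 5.52
eef_pos: [0.4676, 0.2455, 0.3087]
tool_rot: [0.664, 0.748, 0.0, -0.0]
ft_force: [0.1, 0.1, -3.6]
grip_width: 0.0091
grasp_force: 59.0
```

>>> apply_moves:
  targets:
    - [[0.025,0.003,0,0,-1],[0,0,0,0,-1],[0.025,0.003,0,0,-1],[0,0,0,0,-1],[0,0,0,0,-1]]

```text
clock: 5.93
eef_pos: [0.4697, 0.2458, 0.3087]
tool_rot: [0.664, 0.748, -0.0, -0.0]
ft_force: [-0.8, 0.3, -4.5]
grip_width: 0.0091
grasp_force: 59.0
```

>>> apply_moves:
  targets:
    - [[0.025,0.003,0,0,-1],[0,0,0,0,-1],[0,0,0,0,-1]]

```text
clock: 6.18
eef_pos: [0.4706, 0.2459, 0.3087]
tool_rot: [0.664, 0.748, -0.0, -0.0]
ft_force: [0.2, 0.2, -4.2]
grip_width: 0.0089
grasp_force: 58.9
```

>>> apply_moves:
  targets:
    - [[0.025,0.003,0,0,-1],[0,0,0,0,-1],[0,0,0,0,-1]]

```text
clock: 6.43
eef_pos: [0.471, 0.2459, 0.3086]
tool_rot: [0.664, 0.748, -0.001, -0.0]
ft_force: [-3.6, -0.6, -2.8]
grip_width: 0.0094
grasp_force: 59.2
```

>>> apply_moves:
  targets:
    - [[-0.1,-0.012,0,0,-1],[-0.1,-0.012,0,0,-1],[-0.09,-0.01,0,0,-1],[0,0,-0.05,0,-1],[0,0,-0.05,0,-1],[0,0,-0.025,0,-1],[0,0,0,0,-1],[0,0,0,0,-1]]

```text
clock: 7.1
eef_pos: [0.4601, 0.2446, 0.3035]
tool_rot: [0.664, 0.748, -0.0, -0.0]
ft_force: [0.2, -0.6, -4.7]
grip_width: 0.0092
grasp_force: 58.9
```

>>> apply_moves:
  targets:
    - [[0,0,-0.025,0,-1],[0,0,0,0,-1],[0,0,-0.025,0,-1],[0,0,0,0,-1],[0,0,0,0,-1]]

```text
clock: 7.52
eef_pos: [0.46, 0.2446, 0.3016]
tool_rot: [0.664, 0.748, -0.0, -0.0]
ft_force: [0.0, 0.0, -3.7]
grip_width: 0.0088
grasp_force: 58.9
```

>>> apply_moves:
  targets:
    - [[0,0,-0.025,0,-1],[0,0,0,0,-1],[0,0,0,0,-1]]

```text
clock: 7.77
eef_pos: [0.4599, 0.2446, 0.3006]
tool_rot: [0.664, 0.748, -0.0, -0.0]
ft_force: [0.5, 1.1, -3.1]
grip_width: 0.0091
grasp_force: 58.9
```

>>> apply_moves:
  targets:
    - [[0,0,-0.025,0,-1],[0,0,0,0,-1],[0,0,0,0,-1]]

```text
clock: 8.02
eef_pos: [0.4601, 0.2447, 0.2999]
tool_rot: [0.664, 0.748, 0.0, 0.0]
ft_force: [-0.5, -0.2, -2.6]
grip_width: 0.009
grasp_force: 59.3
```

>>> apply_moves:
  targets:
    - [[0,0,-0.02,0,-1],[0,0,0,0,-1],[0,0,0,0,-1]]

```text
clock: 8.27
eef_pos: [0.4601, 0.2447, 0.2997]
tool_rot: [0.664, 0.748, 0.001, 0.0]
ft_force: [-0.8, -0.7, 2.0]
grip_width: 0.0093
grasp_force: 59.9
```

>>> apply_moves:
  targets:
    - [[0,0,-0.02,0,-1],[0,0,0,0,-1],[0,0,0,0,-1]]

```text
clock: 8.52
eef_pos: [0.4601, 0.2447, 0.2995]
tool_rot: [0.664, 0.748, 0.001, 0.0]
ft_force: [-2.1, -1.3, 5.7]
grip_width: 0.0089
grasp_force: 60.6
```

>>> apply_moves:
  targets:
    - [[0,0,0.02,0,-1],[0,0,0,0,-0.8],[0,0,0,0,-0.6],[0,0,0,0,-0.5],[0,0,0,0,-0.4],[0,0,0,0,-0.3],[0,0,0,0,0],[0,0,0,0,0]]

```text
clock: 9.18
eef_pos: [0.46, 0.2447, 0.2987]
tool_rot: [0.664, 0.748, -0.0, -0.0]
ft_force: [-0.0, -0.2, -0.4]
grip_width: 0.0428
grasp_force: 0.0
```

Run:
```python
from h import *
o=get_obs(); print(o["clock"],o["eef_pos"],o["grip_width"],o["ft_force"])
s,ds,c=grab("scene"); Ps=pts(ds,c); t,dt,ct=grab("top")
cv2.imwrite("pics/s3.png",cv2.resize(s[110:250,260:400],None,fx=4,fy=4,interpolation=cv2.INTER_CUBIC))
hsv=cv2.cvtColor(s,cv2.COLOR_BGR2HSV)
m=(cv2.inRange(hsv,(8,170,100),(20,255,255))>0)&(ds>0)&(Ps[...,2]>.23)&(Ps[...,0]>.4)&(Ps[...,1]<.35)
q=Ps[m]; print(len(q),np.median(q,0),q.min(0),q.max(0))
```

```text
9.1833 [0.46000922 0.24467324 0.29867754] 0.042787044551455676 [-0.02726437 -0.22316734 -0.420075  ]
81 [0.45790208 0.23156917 0.28545067] [ 0.45380545 -0.14861305  0.24570245] [0.8734257  0.23946145 0.31169771]
```

View pics/s3.png

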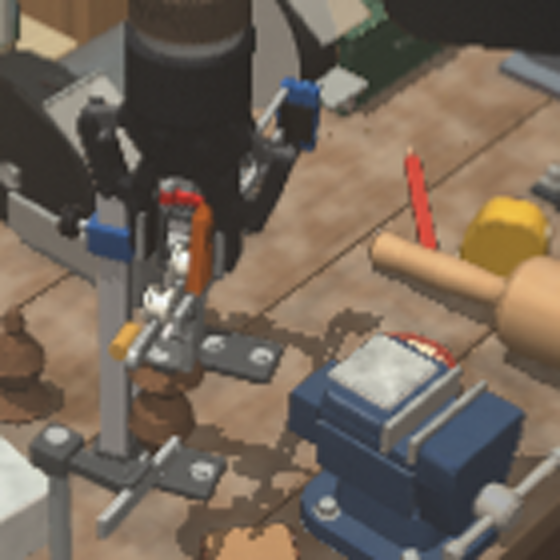

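>>> apply_moves:
  targets:
    - [[0,0,0.6,0,0],[0,0,0.8,0,0],[-0.05,0.4,0,0,-1],[-0.05,0.4,0,0,-1],[0,0,0,0,-1],[0,0,0,0,-1],[0,0,0,0,-1],[0,0,0,0,-1]]

```text
clock: 9.95
eef_pos: [0.4559, 0.2761, 0.3546]
tool_rot: [0.664, 0.748, -0.0, -0.0]
ft_force: [-0.4, 0.2, 0.1]
grip_width: -0.0
grasp_force: 0.0
```

Run:
```python
from h import *
o,p,d,P=wrist(); print(o["clock"],o["eef_pos"],o["grip_width"],o["tool_rot"])
t,dt,ct=grab("top"); s,ds,cs=grab("scene")
def rep(n,p,d,P):
    hsv=cv2.cvtColor(p,cv2.COLOR_BGR2HSV)
    for nm,lo,hi in(("or",(7,150,90),(20,255,255)),("red",(0,150,80),(6,255,255))):
        m=(cv2.inRange(hsv,lo,hi)>0)&(d>0)&(P[...,2]>.25)&(P[...,2]<.33)&(abs(P[...,0]-.47)<.05)&(abs(P[...,1]-.2)<.08)
        q=P[m]
        if len(q): print(n,nm,len(q),np.median(q,0).round(4),q.min(0).round(4),q.max(0).round(4))
rep("w",p,d,P);rep("t",t,dt,pts(dt,ct));rep("s",s,ds,pts(ds,cs))
cv2.imwrite("pics/w4.png",p)
```

```text
9.95 [0.45592958 0.27606895 0.35462613] -2.506511622785347e-05 [ 6.63978269e-01  7.47751746e-01 -4.29108515e-04 -1.77868197e-06]
w or 196 [0.4632 0.1976 0.3048] [0.4603 0.1815 0.2927] [0.4677 0.2008 0.3072]
w red 22 [0.4705 0.1716 0.2749] [0.4697 0.1672 0.2684] [0.4712 0.1726 0.2786]
t red 22 [0.4885 0.1745 0.2764] [0.4708 0.1698 0.2703] [0.5013 0.1771 0.284 ]
s or 113 [0.4621 0.1983 0.2841] [0.4579 0.1725 0.2503] [0.4701 0.2062 0.3075]
s red 10 [0.4841 0.1746 0.2734] [0.4826 0.169  0.2683] [0.4898 0.1776 0.2776]
```

View pics/w4.png

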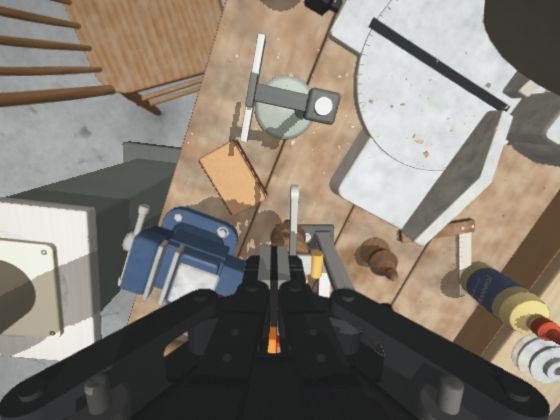

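>>> apply_moves:
  targets:
    - [[0.05,-0.6,0,0,-1],[0,-0.5,0,0,-1],[0,0,-0.7,0,-1],[0,0,-0.6,0,-1],[0,0,-0.28,0,-1],[0,0,0,0,-1],[0,0,0,0,-1]]

```text
clock: 10.68
eef_pos: [0.4577, 0.2322, 0.2915]
tool_rot: [0.664, 0.748, -0.001, -0.0]
ft_force: [0.9, -0.2, -0.2]
grip_width: -0.0001
grasp_force: 0.0
```

>>> apply_moves:
  targets:
    - [[0.012,-0.1,-0.01,0,-1],[0.012,-0.1,-0.01,0,-1],[0.012,-0.1,-0.01,0,-1],[0.012,-0.1,-0.01,0,-1],[0.012,-0.1,-0.01,0,-1],[0,0,0,0,-1]]

```text
clock: 11.18
eef_pos: [0.4606, 0.2121, 0.2901]
tool_rot: [0.664, 0.748, 0.0, 0.0]
ft_force: [0.4, 1.6, 0.2]
grip_width: 0.0002
grasp_force: 0.5
```

>>> apply_moves:
  targets:
    - [[0.017,-0.15,-0.016,0,-1],[0.017,-0.15,-0.016,0,-1],[0.017,-0.15,-0.016,0,-1],[0.017,-0.15,-0.016,0,-1]]

```text
clock: 11.52
eef_pos: [0.4629, 0.1881, 0.287]
tool_rot: [0.664, 0.748, -0.0, -0.0]
ft_force: [-0.1, 0.6, 0.3]
grip_width: 0.0005
grasp_force: 0.1
```

>>> apply_moves:
  targets:
    - [[0.017,-0.15,-0.016,0,-1],[0.017,-0.15,-0.016,0,-1],[0.017,-0.15,-0.016,0,-1],[0.017,-0.15,-0.016,0,-1]]

```text
clock: 11.85
eef_pos: [0.4664, 0.1644, 0.2846]
tool_rot: [0.664, 0.748, 0.001, 0.0]
ft_force: [0.3, 2.8, 2.5]
grip_width: 0.0001
grasp_force: 1.2
```

>>> apply_moves:
  targets:
    - [[0.017,-0.15,-0.016,0,-1],[0.017,-0.15,-0.016,0,-1],[0.017,-0.15,-0.016,0,-1],[0.017,-0.15,-0.016,0,-1],[0.017,-0.15,-0.016,0,-1]]

```text
clock: 12.27
eef_pos: [0.47, 0.1344, 0.2823]
tool_rot: [0.664, 0.748, 0.001, 0.001]
ft_force: [0.7, 0.9, 0.1]
grip_width: 0.0003
grasp_force: 0.3
```

>>> apply_moves:
  targets:
    - [[0,0,0.3,0,-1],[0,0,0.7,0,-1],[0,0,0.9,0,-1],[-0.5,0.5,0.5,0,-1],[-0.9,0.5,0,0,-1],[-0.9,0.5,0,0,-1],[-0.9,0.5,0,0,-1],[-0.9,0.5,0,0,-1]]

```text
clock: 12.93
eef_pos: [0.3038, 0.2337, 0.3767]
tool_rot: [0.665, 0.747, -0.001, 0.001]
ft_force: [-0.2, 1.0, -0.5]
grip_width: -0.0001
grasp_force: 0.0
```

>>> apply_moves:
  targets:
    - [[0,0,0,0,-1],[0,0,0,0,-1],[0,0,0,0,-1],[0,0,0,0,-1],[0,0,0,0,-1],[0,0,0,0,-1],[0,0,0,0,-1],[0,0,0,0,-1]]

```text
clock: 13.6
eef_pos: [0.3058, 0.2342, 0.3772]
tool_rot: [0.664, 0.747, -0.0, 0.0]
ft_force: [-0.2, 0.1, -0.3]
grip_width: 0.0002
grasp_force: 0.0
```

Run:
```python
from h import *
o=get_obs(); print(o["clock"],o["eef_pos"])
t,dt,ct=grab("top"); s,ds,cs=grab("scene")
def rep(n,p,d,P):
    hsv=cv2.cvtColor(p,cv2.COLOR_BGR2HSV)
    for nm,lo,hi in(("or",(7,150,90),(20,255,255)),("red",(0,150,80),(6,255,255))):
        m=(cv2.inRange(hsv,lo,hi)>0)&(d>0)&(P[...,2]>.22)&(P[...,2]<.33)&(abs(P[...,0]-.48)<.06)&(abs(P[...,1]-.12)<.12)
        q=P[m]
        if len(q): print(n,nm,len(q),np.median(q,0).round(4),q.min(0).round(4),q.max(0).round(4))
rep("t",t,dt,pts(dt,ct));rep("s",s,ds,pts(ds,cs))
a=cv2.resize(t[180:270,250:400],None,fx=4,fy=4,interpolation=cv2.INTER_CUBIC); b=cv2.resize(s[90:250,260:360],None,fx=2.25,fy=2.25,interpolation=cv2.INTER_CUBIC)
im=np.zeros((360,600+225,3),np.uint8); im[:,:600]=a; im[:,600:]=b; cv2.imwrite("pics/e.png",im[:,:800])
```

```text
13.6 [0.30581722 0.23423843 0.37717405]
t or 56 [0.4775 0.0726 0.2906] [0.4724 0.0513 0.2444] [0.4811 0.085  0.2986]
t red 29 [0.4836 0.1746 0.2753] [0.4679 0.1698 0.2661] [0.5015 0.1771 0.2789]
s or 101 [0.4758 0.0753 0.2671] [0.4705 0.0511 0.233 ] [0.482  0.0852 0.295 ]
s red 49 [0.4895 0.1743 0.2725] [0.4682 0.1667 0.2667] [0.5098 0.1828 0.2778]
```

View pics/e.png

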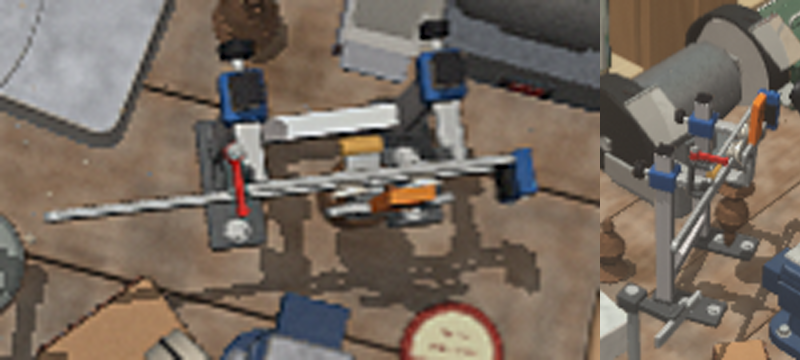

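>>> apply_moves:
  targets:
    - [[0,0,0,0,-1],[0,0,0,0,-1],[0,0,0,0,-1],[0,0,0,0,-1],[0,0,0,0,-1],[0,0,0,0,-1],[0,0,0,0,-1],[0,0,0,0,-1]]

```text
clock: 14.37
eef_pos: [0.3052, 0.2347, 0.3774]
tool_rot: [0.664, 0.748, -0.0, 0.0]
ft_force: [0.1, -0.2, 0.5]
grip_width: -0.0
grasp_force: 0.0
```

```bash
cat > rep.py <<'E'
from h import *
o=get_obs(); print(o["clock"])
t,dt,ct=grab("top"); s,ds,cs=grab("scene")
def rep(n,p,d,P):
    hsv=cv2.cvtColor(p,cv2.COLOR_BGR2HSV)
    for nm,lo,hi in(("or",(7,150,90),(20,255,255)),("red",(0,150,80),(6,255,255))):
        m=(cv2.inRange(hsv,lo,hi)>0)&(d>0)&(P[...,2]>.22)&(P[...,2]<.33)&(abs(P[...,0]-.48)<.06)&(abs(P[...,1]-.12)<.12)
        q=P[m]
        if len(q): print(n,nm,len(q),np.median(q,0).round(4),q.min(0).round(4),q.max(0).round(4))
rep("t",t,dt,pts(dt,ct));rep("s",s,ds,pts(ds,cs))
E
python3 rep.py
```

```text
14.3667
t or 56 [0.4808 0.0478 0.2887] [0.4752 0.0284 0.2369] [0.4862 0.0611 0.2953]
t red 31 [0.4836 0.1745 0.2751] [0.4682 0.1697 0.2595] [0.5016 0.1772 0.2801]
s or 102 [0.4791 0.0526 0.2662] [0.4747 0.024  0.2313] [0.486  0.0635 0.2924]
s red 49 [0.49   0.1738 0.2727] [0.4684 0.1648 0.2668] [0.5102 0.1855 0.2775]
```

Still rolling slowly downhill; wait on.

>>> apply_moves:
  targets:
    - [[0,0,0,0,-1],[0,0,0,0,-1],[0,0,0,0,-1],[0,0,0,0,-1],[0,0,0,0,-1],[0,0,0,0,-1],[0,0,0,0,-1],[0,0,0,0,-1]]

```text
clock: 15.13
eef_pos: [0.3052, 0.2347, 0.3774]
tool_rot: [0.664, 0.748, -0.0, 0.0]
ft_force: [0.2, -0.7, -0.2]
grip_width: -0.0004
grasp_force: 0.0
```

>>> apply_moves:
  targets:
    - [[0,0,0,0,-1],[0,0,0,0,-1],[0,0,0,0,-1],[0,0,0,0,-1],[0,0,0,0,-1],[0,0,0,0,-1],[0,0,0,0,-1],[0,0,0,0,-1]]

```text
clock: 15.8
eef_pos: [0.3052, 0.2347, 0.3774]
tool_rot: [0.664, 0.748, 0.0, 0.0]
ft_force: [1.1, 0.8, -0.3]
grip_width: -0.0001
grasp_force: 0.0
```

```bash
python3 rep.py
```

```text
15.8
t or 58 [0.481  0.0378 0.2853] [0.4756 0.0176 0.2321] [0.4868 0.0493 0.2961]
t red 31 [0.4835 0.1745 0.275 ] [0.468  0.1699 0.266 ] [0.502  0.1794 0.2799]
s or 96 [0.4807 0.0428 0.2611] [0.4748 0.0152 0.2307] [0.4885 0.0514 0.2926]
s red 51 [0.4899 0.1741 0.2733] [0.4686 0.1677 0.2662] [0.5119 0.1824 0.2777]
```

>>> apply_moves:
  targets:
    - [[0,0,0,0,-1],[0,0,0,0,-1],[0,0,0,0,-1],[0,0,0,0,-1],[0,0,0,0,-1],[0,0,0,0,-1],[0,0,0,0,-1],[0,0,0,0,-1]]

```text
clock: 16.57
eef_pos: [0.3052, 0.2347, 0.3774]
tool_rot: [0.664, 0.748, -0.0, -0.0]
ft_force: [0.1, -0.3, 0.8]
grip_width: -0.0001
grasp_force: 0.0
```

>>> apply_moves:
  targets:
    - [[0,0,0,0,-1],[0,0,0,0,-1],[0,0,0,0,-1],[0,0,0,0,-1],[0,0,0,0,-1],[0,0,0,0,-1],[0,0,0,0,-1],[0,0,0,0,-1]]

```text
clock: 17.23
eef_pos: [0.3052, 0.2347, 0.3774]
tool_rot: [0.664, 0.748, -0.0, -0.0]
ft_force: [1.0, -0.2, -0.9]
grip_width: 0.0002
grasp_force: 0.0
```

```bash
python3 rep.py
python3 - <<'E'
from h import *
t,dt,ct=grab("top"); P=pts(dt,ct)
for nm,m in(("blue stop",(cv2.inRange(cv2.cvtColor(t,cv2.COLOR_BGR2HSV),(100,120,60),(125,255,255))>0)&(abs(P[...,1]+.02)<.05)&(P[...,2]>.18)),):
    q=P[m]; print(nm,q.min(0),q.max(0))
E
```

```text
17.2333
t or 58 [0.4808 0.0379 0.2866] [0.4756 0.0178 0.2338] [0.4865 0.0495 0.294 ]
t red 30 [0.4838 0.1745 0.2748] [0.4684 0.1696 0.2594] [0.5016 0.1771 0.2816]
s or 96 [0.4801 0.0421 0.2632] [0.4768 0.0182 0.2323] [0.4866 0.0498 0.2913]
s red 50 [0.492  0.1735 0.2728] [0.468  0.1651 0.2654] [0.5116 0.1825 0.2774]
blue stop [ 0.4827773  -0.02133961  0.20880923] [0.58571101 0.02953262 0.24989589]
```

```bash
python3 -c "
from workcell import order; print(order.job_done())"
```

```text
the job is handed in; nothing more can be done
None
```

The job is handed in at about 17 s of the 56 s allowed: by the last camera check the hanger was at rest at the stop and the gate was closed behind it. The verdict was not shown.

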